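# Zero the thickness gauge on its master strip, then gauge the quartz worktop sample

### The job

The dial thickness gauge stands ready with its blue master strip under the sprung tip. Turn the dial's rim until the red zero mark stands at the needle and leave it so, draw the master out from under the tip and lay it flat on the wooden board, then slide the white quartz sample, bevelled end first, along the gauge table under the tip until you feel it press lightly but firmly home against the back stop, and leave it there, flat. Work gently: do not ram the stop or the tip, and leave the walnut sample, the jar on the scale and the spice jar alone.

Things in the scene. Friction and masses are not known exactly. Their poses are not given: they have to be found in the camera images.
- gauge: dial thickness gauge, fixed. Grey base (x -95 to +95 mm, 104 wide) with a steel table (x -95 to +51, 70 wide) whose surface is 30 mm above the worktop. Origin: on the worktop straight below the tip; x away from the open front to the back (the way strips go in), z up. Column 20 mm across at x = +70, top z = 122; from it a 22 mm wide arm (z 77 to 91) carries the face-up dial over the tip
- guides (a point): on the gauge, at table height, midway between two steel side guides 9 mm high, gauge x = -32 mm, where they begin; axes as the gauge. Inner faces 43 mm apart, running to x = +24, mouth flared open from x = -47. Behind them a steel back stop bar, 55 mm wide, 14 high, is clamped across the table; its front face is set anywhere from gauge x = +24 to +38 mm: its place is not measured, find it by feel
- plunger: sprung plunger ending in a polished ball tip 10 mm across; origin at the ball's centre. Slides up and down 13 mm under a spring of 150 N/m: the tip bears on the strip with about 3 N. With nothing under it, it drops until its underside is 15 mm above the table; on the master it is at 20 mm, upper stop 28 mm
- needle (a joint): angle of the needle in rad, clockwise seen from above, 0 = pointing along the gauge's +x (to the column). Geared to the plunger: one turn for 10 mm (628 rad per m), clockwise as the tip rises; near 0 on the master, about 0.63 on a strip 1 mm thicker, about -2.9 with nothing under the tip
- bezel (a joint): angle of the dial's turning rim with its scale and red zero mark, in rad, clockwise seen from above, counted like the needle: the zero mark stands at the needle when both values are equal. It stays where it is left; dry friction 0.06 N m; limits -3.1 and 3.1
- bezel_top (a point): centre of the dial, at the top of the rim, 116 mm above the worktop. The rim is a knurled disc 56 mm across and 14 mm high (z = 102 to 116 mm), free all round and above; the dial case under it is 50 mm across down to z = 91 mm
- zero_mark (a point): the red zero mark on the dial, 22 mm from the dial's centre
- needle_tip (a point): the black needle's pointing end, 22 mm from the dial's centre
- master_centre (a point): centre of the blue master strip, 140 x 40 x 20 mm, about 0.29 kg; x along its length to the bevelled end, z up. The bevel falls 9 mm over the last 16 mm of the upper face. At the start it lies flat under the tip between the guides, bevelled end inwards, not quite at the back stop
- sample_centre (a point): centre of the white quartz sample strip, 140 x 40 x 21 mm, about 0.25 kg; x along its length to the bevelled end, z up; same bevel. Lies on the board
- sample_nose (a point): middle of the lower edge of the quartz sample's bevelled end, 70 mm along its x from the centre and 10.5 mm below it; same axes as the sample
- board: fixed bamboo board, 240 (x) x 280 (y) x 18 mm; origin under its centre, z up. Quartz and walnut strips lie on it about 80 mm either side of its centre line, along x; the middle is free for the master
- walnut_centre (a point): centre of the dark walnut sample strip, 140 x 40 x 21 mm, lies on the board; bystander
- scale: fixed round steel kitchen scale, 200 mm across, 38 mm high; origin under its centre; bystander
- jar: glass storage jar with wooden lid standing on the scale, 92 mm across (lid 96), 122 mm high; origin under its centre; bystander
- spice: amber spice jar with brass cap, 54 mm across, 95 mm high; origin under its centre; bystander
There are look-alikes about, which are no part of the job. Of the things shaped like the part that bears sample_centre, the marble one is meant. What is shaped like the part that bears master_centre but orange is not meant.

How it is judged:
On the way, in this order (a step that is already met when the one before it is completed fails the run):
1. the red zero mark stands within one division (0.126 rad) of the needle while the tip rests on the master (horizontal distance between zero_mark and needle_tip below 0.0027 m and value of joint needle between -0.25 and 0.25 rad), for 0.3 s.
2. the master has been drawn out and lies flat on the board (z of master_centre in the frame of board between 0.0255 and 0.0305 m and x of master_centre in the frame of board between -0.12 and 0.12 m and y of master_centre in the frame of board between -0.14 and 0.14 m and angle between master_centre's own z axis and vertical below 0.06 rad), for 0.2 s.
3. the sample's bevelled end is pressed home on the back stop (at least 2 N) (contact force between backstop_c0 and anything else above 2 N and x of backstop_c0 in the frame of sample_nose between 0.0035 and 0.0065 m), for 0.1 s.
At the end, for the whole second after the job is handed in: Quartz sample flat on the gauge table, bevelled end within 1.5 mm of the back stop, square within 0.06 rad, tip on its upper face; rim within 0.15 rad of the zero found on the master; master flat on the board, its centre over it; walnut sample, jar and spice jar within 12 mm of their places (all of step 2 and x of backstop_c0 in the frame of sample_nose between 0.0035 and 0.0065 m and y of sample_nose in the frame of guides between -0.003 and 0.003 m and z of sample_nose in the frame of guides between -0.0015 and 0.0015 m and angle between sample_centre's own z axis and vertical below 0.03 rad and angle between the x axis of sample_centre and the x axis of gauge, either way round below 0.06 rad and value of joint needle between 0.31 and 0.94 rad and value of joint bezel between -0.15 and 0.15 rad and distance of each of walnut_centre, jar, spice from where it was at the start of the episode below 0.012 m); the robot touches nothing.
It fails at once if a strip is rammed against the back stop (over 18 N) (contact force between backstop_c0 and anything else above 18 N).
It fails at once if the tip is loaded with more than 15 N (contact force between plunger and anything else above 15 N).
It fails at once if the walnut sample, the jar or the spice jar is disturbed (moved over 12 mm) (distance of any of walnut_centre, jar, spice from where it was at the start of the episode above 0.012 m).
It also fails if it takes over 72 s, if anything falls off the work surface, if the arm or the gripper's body presses on something with over 40 N, if the wrist force passes 120 N, or if a joint passes its speed limit or range.

### The arm

A 6-joint arm with a two-finger parallel gripper is mounted at the origin on the work surface. World frame = base frame: x ahead of the robot, y to its left, z up, the work surface at z = 0. Lengths are in m, angles in rad, forces in N, time in s.
With the tool pointing down it reaches from about 0.225 to 0.875 m from the base axis. Payload 3.4 kg.
Tool frame: the origin (TCP) lies on the centre line of the jaws, within the pads' length; the fingertips stand 17 mm ahead of it and the grasp point (between the pads) lies 2 mm behind it (tcp_to_tips is the distance from the TCP to the fingertips, in m); z points along the fingers, y is the line along which they close (so a half turn about z gives the same grasp; the last joint's range is limited). The gripper opens to 85 mm and grips with 20 to 120 N. Pads are 22 mm wide; open, the fingers measure 114 mm over their backs; the gripper's body (76 mm by 85 mm) begins 54 mm behind the grasp point. The pads swing forward as they close: fully open they stand 13 mm farther back than shut.
Start: joints at [1.115, 0.276, 1.505, -0, 1.361, -0.121], TCP at [0.189, 0.543, 0.248] pointing down, gripper open.
Joint ranges: [-2.89, 2.89], [-0.75, 2.08], [0.22, 2.7], [-1.18, 4.32], [0.11, 2.71], [-2.7, 2.7]. Speed limits (rad/s): [2.57, 2.57, 3.14, 3.14, 3.14, 3.14].

### API

Orientations are given as a unit quaternion [x, y, z, w].
In Python, from bench import * gives the robot as it stands. Calls block until the motion is done:
- move_ptp(position, orientation): joint-space move of the TCP to a pose.
- move_l(position, orientation=None, feed=0.15): straight line of the TCP; orientation=None keeps the orientation; feed is the mean speed in m/s.
- set_joints(angles): joint-space move.
- gripper_to(opening): finger opening in m; the grip force is fixed at half the most; returns when the fingers have stopped.
- hold(seconds).
- solve_ik(position, orientation): joint angles nearest the present ones, or None.
- get_obs(): the state.
- capture(name): name is "scene" or "top" or "wrist"; returns a dict with "img" (384x512x3 uint8, red, green, blue), "intrinsics" (3x3 intrinsics, pixels), "distortion" ([k1, k2, p1, p2, k3] as OpenCV has them; the pictures are not rectified), "rvec" (rotation vector, rad) and "tvec" (3), from world to camera coordinates, as OpenCV has them. Camera axes: x right, y down, z forward; pixel columns grow to the right and rows downward; lengths in m; the calibration is good to about 2 mm. A picture is of the moment at which its call begins. There is no depth.
A pose or a line that the arm cannot do raises MotionError and nothing moves.
- finish_job(): hands the job in; it is judged then, once.
The state is a dict: "clock": time; "joints": joint angles; "qd": joint speeds; "joint_torque": joint torques, N m; "ee_pos": TCP position; "orientation": TCP orientation; "force": force on the tool from outside, world axes, zero at the start; "wrist_torque": the same for the moment, N m; "gripper_width": finger opening in m; "gripper_force": force on a finger pad.
Only numpy, scipy, OpenCV 4.12 (cv2) and the standard library are available. Lean on these libraries where they do the work, as an engineer would, in place of code of your own. Each camera call takes 0.05 s, during which the arm holds its last target. There are 200 camera calls.

## Working session

There is one attempt and no reset: what is moved stays moved. The work goes in short steps, each a Python script; the robot and the scene stay as the last script left them, time stands still between calls to the robot, and variables do not carry over. Pictures are saved under pics/ and viewed, at most 10 in all, crops included, and the job is handed in when it is done.

```bash
ls; mkdir -p pics; python3 - <<'E'
from bench import *
import cv2,numpy as np
for n in("scene","top"):
    c=capture(n); cv2.imwrite(f"pics/{n}0.png",c["img"][:,:,::-1])
    R=cv2.Rodrigues(np.array(c["rvec"],float))[0]; print(n,(-R.T@np.array(c["tvec"]).ravel()).round(3),R.round(2).tolist())
    print(np.array(c["intrinsics"]).round(1).tolist())
o=get_obs();print(o)
a=cv2.imread("pics/scene0.png");b=cv2.imread("pics/top0.png")
cv2.imwrite("pics/both.png",cv2.resize(b,(800,600),interpolation=cv2.INTER_CUBIC))
E
```

```text
pics
scene [ 1.302 -0.39   0.915] [[0.42, 0.91, 0.02], [0.63, -0.28, -0.72], [-0.65, 0.32, -0.69]]
[[357.4, 0.0, 256.3], [0.0, 357.4, 197.1], [0.0, 0.0, 1.0]]
top [ 0.359 -0.022  1.431] [[-0.01, -1.0, -0.01], [-0.99, 0.01, -0.16], [0.16, 0.01, -0.99]]
[[453.1, 0.0, 249.7], [0.0, 453.1, 185.1], [0.0, 0.0, 1.0]]
{'clock': 0.1, 'joints': array([ 1.11498741e+00,  2.76515541e-01,  1.50599618e+00, -1.34476606e-05,
        1.36069979e+00, -1.20993088e-01]), 'qd': array([-0.00163684, -0.00344487, -0.00422357,  0.00062372, -0.00105936,
        0.00025137]), 'joint_torque': array([ 1.17170624e-03, -4.17703378e+01, -2.46404707e+01, -5.31998910e-05,
        5.85408052e-03, -1.53539423e-05]), 'ee_pos': array([0.18875299, 0.54267109, 0.24753956]), 'orientation': array([ 1.66625620e-01,  9.86019902e-01, -7.77867111e-04, -2.23913487e-04]), 'force': array([ 0.03337003, -0.35754128, -0.64127455]), 'wrist_torque': array([ 0.04746104,  0.02242114, -0.0201696 ]), 'gripper_force': 0.0, 'gripper_width': 0.08540326101716712}
```

View pics/both.png

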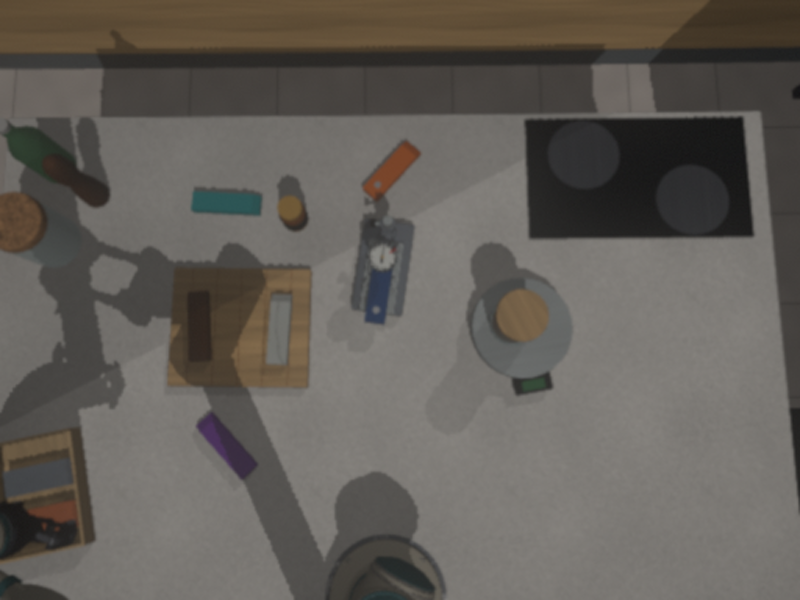

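View pics/scene0.png

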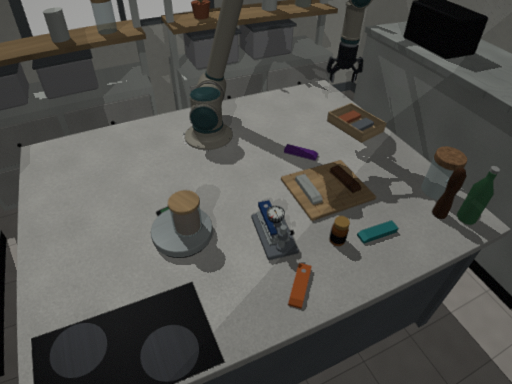

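Top view (enlarged): gauge dial at (382,257), blue master at (378,295), with strip-like things: white strip on board (278,328), walnut (199,326), teal (227,202), purple (228,445), orange (391,170), grey strip in the box (38,477). The white one lying on the board fits "marble quartz". Now a closer view with the wrist camera.

```bash
cat > h.py <<'E'
from bench import *
import cv2,numpy as np
from scipy.spatial.transform import Rotation as Rn
def cap(n):
    c=capture(n); c["K"]=np.array(c["intrinsics"],float);c["D"]=np.array(c["distortion"],float)
    c["R"]=cv2.Rodrigues(np.array(c["rvec"],float))[0];c["t"]=np.array(c["tvec"],float).ravel();c["bgr"]=c["img"][:,:,::-1].copy();return c
def ray(c,uv,z):
    p=cv2.undistortPoints(np.array(uv,float).reshape(-1,1,2),c["K"],c["D"]).reshape(-1,2)
    d=np.c_[p,np.ones(len(p))]@c["R"]; o=-c["R"].T@c["t"]
    return o+d*((z-o[2])/d[:,2])[:,None]
def proj(c,P): return cv2.projectPoints(np.array(P,float).reshape(-1,1,3),c["R"],c["t"],c["K"],c["D"])[0].reshape(-1,2)
def down(yaw):  # tool z down, tool x axis along world yaw
    return (Rn.from_euler("z",yaw)*Rn.from_euler("x",np.pi)).as_quat()
def st(m=""):
    o=get_obs();print(m,round(o["clock"],2),o["ee_pos"].round(4),"F",o["force"].round(1),"T",o["wrist_torque"].round(2),"w",round(o["gripper_width"],4),round(o["gripper_force"],1));return o
E
python3 - <<'E'
from h import *
c=cap("top")
print(ray(c,np.array([[382,257]])/1.5625,.116),ray(c,np.array([[278,328],[280,295],[275,363]])/1.5625,.039), ray(c,np.array([[378,318]])/1.5625,.05))
w=cap("wrist"); o=get_obs(); Rt=Rn.from_quat(o["orientation"]).as_matrix()
print("tool R",Rt.round(2).tolist(),"cam in tool",(Rt.T@(-w["R"].T@w["t"]-o["ee_pos"])).round(3),"cam axes in tool",(Rt.T@w["R"].T).round(2).tolist(),w["K"].round(0).tolist())
for yaw in (0,np.pi,np.pi/2,-np.pi/2): print(yaw,solve_ik([.5,.05,.35],down(yaw)))
E
```

```text
[[0.6388141  0.00155628 0.116     ]] [[0.51353806 0.20908692 0.039     ]
 [0.57952327 0.20639635 0.039     ]
 [0.44467766 0.21360126 0.039     ]] [[0.53058627 0.01114287 0.05      ]]
tool R [[-0.94, 0.33, -0.0], [0.33, 0.94, -0.0], [0.0, -0.0, -1.0]] cam in tool [ 0.084 -0.001 -0.126] cam axes in tool [[0.0, -0.95, -0.33], [1.0, 0.0, 0.0], [-0.0, -0.33, 0.95]] [[282.0, 0.0, 253.0], [0.0, 282.0, 189.0], [0.0, 0.0, 1.0]]
0 [-3.88853930e-02  1.22826274e-01  1.45713329e+00 -4.44089210e-16
  1.56163309e+00  1.53191093e+00]
3.141592653589793 [-0.03888539  0.12282627  1.45713329  0.          1.56163309 -1.60968172]
1.5707963267948966 [-0.03888539  0.12282627  1.45713329  0.          1.56163309 -0.03888539]
-1.5707963267948966 None
```

```bash
python3 - <<'E'
from h import *
import pickle
move_ptp([.45,.2,.22],down(np.pi)); hold(.3); b=cap("wrist")
move_ptp([.56,.01,.26],down(np.pi)); hold(.3); a=cap("wrist")
pickle.dump((a,b),open("v1.pkl","wb")); st()
cv2.imwrite("pics/vA.png",cv2.resize(a["bgr"],(800,600),interpolation=cv2.INTER_CUBIC));cv2.imwrite("pics/vB.png",cv2.resize(b["bgr"],(800,600),interpolation=cv2.INTER_CUBIC))
E
```

```text
3.38 [0.5596 0.011  0.26  ] F [-0.6  0.7  0.9] T [-0.01 -0.03  0.  ] w 0.0854 0.0
```

View pics/vA.png

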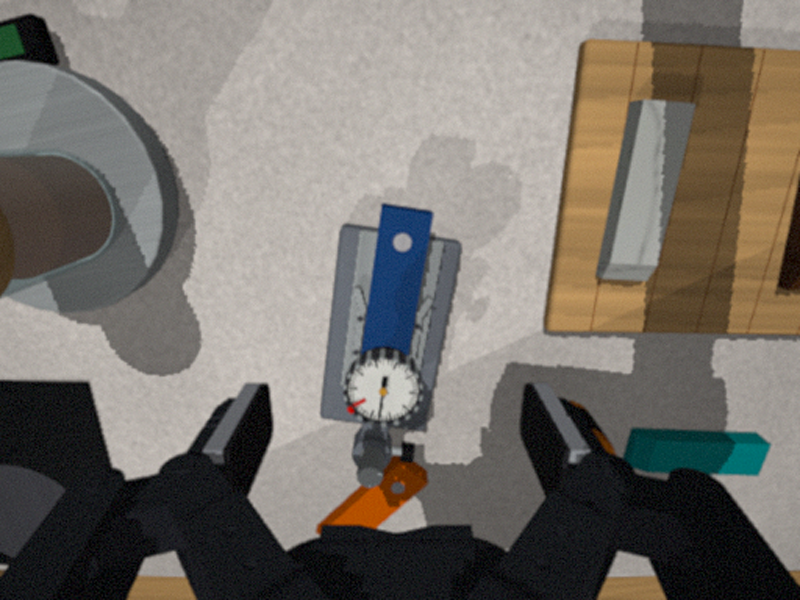

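View pics/vB.png

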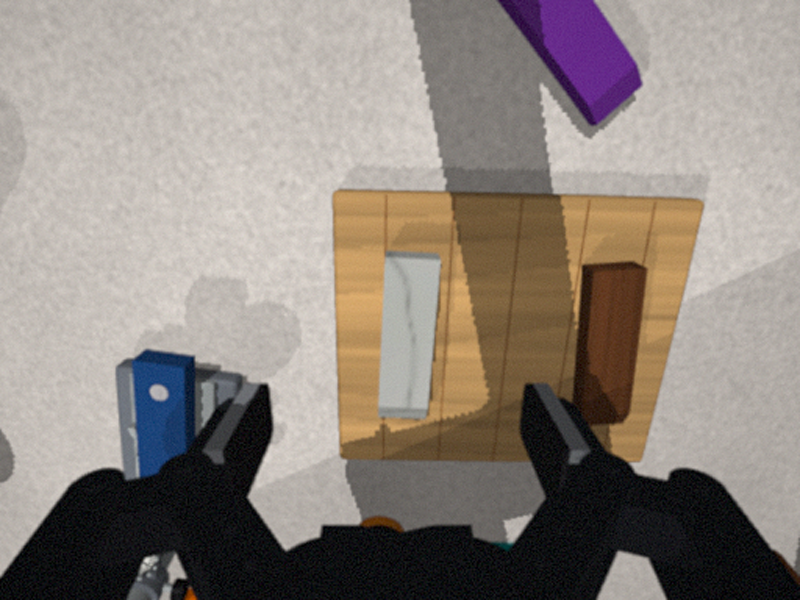

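The pictures show: A – dial at (383,388), red mark lower left (352,407), needle pointing down to the column (needle ≈ 0, mark ≈ +1 rad clockwise), master's rear end at (405,208); orange look-alike at (380,495). B – the veined white marble strip on the board, (410,335), with the bevel at its lower end (403,412), which is +x; walnut at (612,340). The marble one is the sample.

```bash
python3 - <<'E'
from h import *
import pickle
a,b=pickle.load(open("v1.pkl","rb")); s=512/800
hsv=cv2.cvtColor(a["bgr"],cv2.COLOR_BGR2HSV)
m=((hsv[...,0]>100)&(hsv[...,0]<130)&(hsv[...,1]>130)&(hsv[...,2]>40)).astype(np.uint8)
m=cv2.morphologyEx(m,cv2.MORPH_CLOSE,np.ones((9,9)))
L=[];Rr=[]
for r in range(int(230*s),int(345*s)):
    x=np.where(m[r,200:320])[0]+200
    if len(x)>10: L.append((x[0]-.5,r));Rr.append((x[-1]+.5,r))
l=ray(a,L,.05);r=ray(a,Rr,.05)
for q in(l,r):
    p=np.polyfit(q[:,0],q[:,1],1);print("edge slope",p[0],"y at .54,.60",np.polyval(p,[.54,.60]),"res",np.std(q[:,1]-np.polyval(p,q[:,0])))
yy,xx=np.where(m);c=cv2.minAreaRect(np.c_[xx,yy].astype(np.float32));
k=cv2.findContours(m,0,1)[0];k=max(k,key=cv2.contourArea).reshape(-1,2);top=k[k[:,1].argsort()][:8];print("rear end",ray(a,[[ (385/1)*s,205*s],[432*s,211*s]],.05))
# dial white disc
roi=a["bgr"][int(345*s):int(430*s),int(335*s):int(435*s)]
w=((hsv[...,1]<60)&(hsv[...,2]>175)).astype(np.uint8);M=np.zeros_like(w);M[int(345*s):int(430*s),int(335*s):int(435*s)]=1
w=cv2.morphologyEx(w*M,cv2.MORPH_CLOSE,np.ones((7,7)))
k=max(cv2.findContours(w,0,1)[0],key=cv2.contourArea);e=cv2.fitEllipse(cv2.convexHull(k));print("ellipse",e,ray(a,[e[0]],.116),ray(a,[e[0]],.113))
P=ray(a,cv2.convexHull(k).reshape(-1,2),.116);print("disc ext",P.min(0),P.max(0))
red=(((hsv[...,0]<6)|(hsv[...,0]>172))&(hsv[...,1]>120)&(hsv[...,2]>80)&(M>0));yy,xx=np.where(red);print("red",ray(a,[[xx.mean(),yy.mean()]],.116),len(xx),xx.mean(),yy.mean())
# base corners from A (base top? outer corners) 
# board top corners + sample in B
hb=cv2.cvtColor(b["bgr"],cv2.COLOR_BGR2HSV)
print("board corners B",ray(b,np.array([[334,190],[702,200],[641,460],[342,458]])*s,.018).round(4).tolist())
print("board corners A left",ray(a,np.array([[584,41],[546,332]])*s,.018).round(4).tolist())
print("sample B top face",ray(b,np.array([[386,256],[441,258],[429,410],[379,408]])*s,.039).round(4).tolist())
print("hsv sample",hb[int(300*s),int(400*s)],hb[int(380*s),int(400*s)])
big=cv2.resize(a["bgr"][200:300,190:310],(780,650)[:1]+(600,),interpolation=cv2.INTER_CUBIC)
cs=cv2.resize(b["bgr"][150:280,225:300],(346,600),interpolation=cv2.INTER_CUBIC)
cv2.imwrite("pics/crops.png",np.hstack([cv2.resize(a["bgr"][125:275,195:305],(440,600),interpolation=cv2.INTER_CUBIC),cs]))
E
```

```text
edge slope -0.1574045882379845 y at .54,.60 [-0.00274723 -0.01219151] res 0.00046572121867988566
edge slope -0.15025902650527315 y at .54,.60 [0.03644217 0.02742662] res 0.0003816255631374142
rear end [[0.51977863 0.00242436 0.05      ]
 [0.5241999  0.03806953 0.05      ]]
ellipse ((245.35511779785156, 248.52755737304688), (35.30521774291992, 42.20182418823242), 97.10709381103516) [[0.63824283 0.00206367 0.116     ]] [[0.64004554 0.00197344 0.113     ]]
disc ext [ 0.61675282 -0.02036958  0.116     ] [0.66074841 0.02374486 0.116     ]
red [[ 0.65258717 -0.01912795  0.116     ]] 39 226.43589743589743 259.71794871794873
board corners B [[0.3982, 0.1548, 0.018], [0.4038, 0.429, 0.018], [0.6403, 0.4269, 0.018], [0.6362, 0.1513, 0.018]]
board corners A left [[0.401, 0.1515, 0.018], [0.6383, 0.1484, 0.018]]
sample B top face [[0.4425, 0.1929, 0.039], [0.4439, 0.2324, 0.039], [0.571, 0.2272, 0.039], [0.5691, 0.1865, 0.039]]
hsv sample [ 40   8 182] [ 30   7 182]
```

View pics/crops.png

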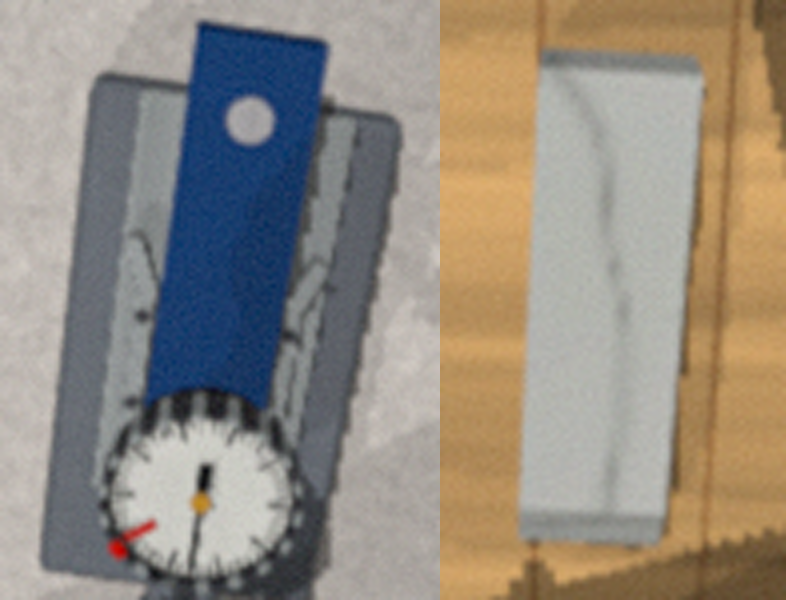

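The crop confirms it: the veined white marble strip, bevel band at its lower (+x) end; needle at about 0, red mark about 0.85 rad clockwise of it. Turn the rim anticlockwise by that much.

```bash
cat >> h.py <<'E'
G=np.array([.639,.0018]);PSI=-.153
gx=np.array([np.cos(PSI),np.sin(PSI)]);gy=np.array([-gx[1],gx[0]])
def gp(x,y,z): return [*(G+x*gx+y*gy),z]
YG=np.pi+PSI
def dial():
    a=cap("wrist");s=.64
    hsv=cv2.cvtColor(a["bgr"],cv2.COLOR_BGR2HSV);u,v=proj(a,[*G,.116])[0].astype(int)
    M=np.zeros(hsv.shape[:2],np.uint8);M[v-27:v+28,u-32:u+33]=1
    w=cv2.morphologyEx(((hsv[...,1]<60)&(hsv[...,2]>165)).astype(np.uint8)*M,cv2.MORPH_CLOSE,np.ones((7,7)))
    k=max(cv2.findContours(w,0,1)[0],key=cv2.contourArea);e=cv2.fitEllipse(cv2.convexHull(k));c=ray(a,[e[0]],.114)[0]
    red=(((hsv[...,0]<6)|(hsv[...,0]>172))&(hsv[...,1]>110)&(hsv[...,2]>70)&(M>0));yy,xx=np.where(red)
    r=ray(a,[[xx.mean(),yy.mean()]],.114)[0]; d=(r-c)[:2]
    print("dial c",c.round(4),"red",d.round(4),"angle cw in gauge",-(np.arctan2(d[1],d[0])-PSI),len(xx)); return a,(u,v)
E
python3 - <<'E'
from h import *
dial()
y0=YG-.42
move_ptp(gp(0,0,.17),down(y0)); move_l(gp(0,0,.115),feed=.08); st("down")
gripper_to(.052); o=st("grip")
j=np.array(o["joints"]); 
for f in (.5,1):
    k=j.copy(); k[5]-=.845*f; set_joints(k); st("rot")
gripper_to(.075); st("rel")
move_l(gp(0,0,.17),feed=.1)
move_ptp([.56,.01,.26],down(np.pi)); hold(.3); a,(u,v)=dial();st()
cv2.imwrite("pics/d2.png",cv2.resize(a["bgr"][v-40:v+40,u-50:u+50],(750,600),interpolation=cv2.INTER_CUBIC))
E
```

```text
dial c [0.6398 0.0015 0.114 ] red [ 0.0142 -0.0208] angle cw in gauge 0.8168344182064786 44
down 4.88 [0.6394 0.0017 0.1154] F [-0.1 -0.1 -0.6] T [ 0.04 -0.02  0.02] w 0.0851 0.0
grip 5.28 [0.6397 0.0023 0.1163] F [-0.6  1.4  5.9] T [ 0.47  0.04 -0.01] w 0.0537 63.1
rot 5.77 [0.6396 0.002  0.1163] F [ 0.2 -0.6  1.1] T [0.13 0.09 0.  ] w 0.0541 63.0
rot 6.25 [0.6396 0.0018 0.1163] F [-1.2 -2.5  1.8] T [-0.16  0.25  0.01] w 0.0543 63.1
rel 6.59 [0.6398 0.0026 0.1162] F [-0.  -0.5 -0.6] T [-0.03  0.01  0.05] w 0.075 0.0
dial c [0.6392 0.0017 0.114 ] red [ 0.0268 -0.0051] angle cw in gauge 0.03609105762292039 35
 8.18 [0.5603 0.0099 0.2586] F [ 0.4 -0.   0.3] T [ 0.03 -0.03  0.06] w 0.0749 0.0
```

View pics/d2.png

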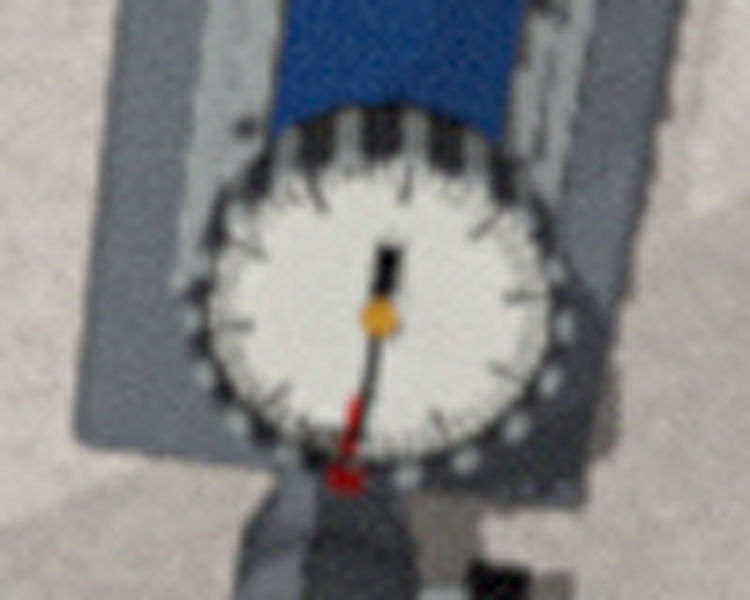

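```bash
python3 - <<'E'
from h import *
move_ptp(gp(-.045,0,.19),down(YG)); hold(.4)
A=[]
for i in range(3):
    a,(u,v)=dial() if i==0 else (cap("wrist"),(u,v))
    c=G+0
    hsv=cv2.cvtColor(a["bgr"],cv2.COLOR_BGR2HSV);yy,xx=np.mgrid[v-45:v+46,u-50:u+51];px=np.c_[xx.ravel(),yy.ravel()]
    h=hsv[px[:,1],px[:,0]].astype(int);P=ray(a,px,.114)[:,:2]
    org=(h[:,0]>12)&(h[:,0]<28)&(h[:,1]>130)&(np.hypot(*(P-G).T)<.008); piv=P[org].mean(0)
    D=P-piv;r=np.hypot(*D.T);dark=(h[:,2]<95)&(h[:,1]<130)&(r<.0145)&(r>.002)
    ang=-(np.arctan2(D[:,1],D[:,0])-PSI)
    tip=dark&(abs(ang)<.6); red=((h[:,0]<8)|(h[:,0]>170))&(h[:,1]>110)&(r<.029)&(r>.011)
    tail=dark&(abs(abs(ang)-np.pi)<.6)
    print(piv.round(4),org.sum(),"tip",tip.sum(),ang[tip].mean().round(3),"tail",tail.sum(),(ang[tail]%(2*np.pi)-np.pi).mean().round(3),"red",red.sum(),ang[red].mean().round(3),ang[red&(r<.02)].mean().round(3))
cv2.imwrite("pics/d3.png",cv2.resize(a["bgr"][v-45:v+45,u-60:u+60],(800,600),interpolation=cv2.INTER_CUBIC)); st()
E
```

```text
dial c [0.6395 0.0016 0.114 ] red [ 0.0214 -0.0047] angle cw in gauge 0.06230762522927211 25
[0.6415 0.0013] 31 tip 11 -0.012 tail 31 -0.026 red 40 0.06 0.063
[0.6417 0.001 ] 30 tip 10 -0.051 tail 32 -0.004 red 45 0.048 0.048
[0.6416 0.0011] 32 tip 10 -0.039 tail 30 -0.015 red 45 0.055 0.06
 9.13 [0.5945 0.0087 0.1905] F [ 0.1  0.1 -0.1] T [ 0.01 -0.    0.  ] w 0.0752 0.0
```

View pics/d3.png

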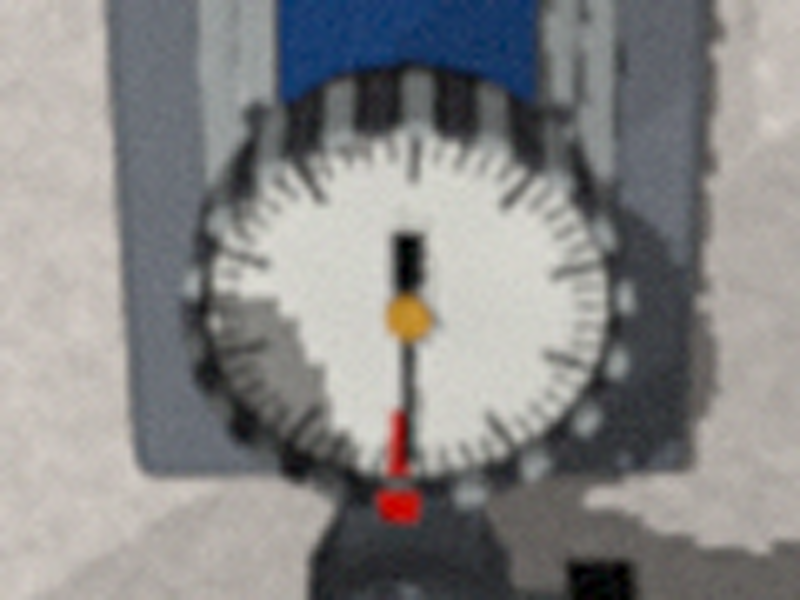

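Mark stands about 0.07 rad clockwise of the needle: one small correction, then draw the master.

```bash
python3 - <<'E'
from h import *
move_ptp(gp(0,0,.16),down(YG)); move_l(gp(0,0,.115),feed=.1)
gripper_to(.052); k=np.array(get_obs()["joints"]); k[5]-=.075; set_joints(k); hold(.1); gripper_to(.075)
move_l(gp(0,0,.17),feed=.15)
move_ptp(gp(-.045,0,.19),down(YG)); hold(.3); dial(); st()
move_ptp(gp(-.089,0,.09),down(YG)); move_l(gp(-.089,0,.050),feed=.08); st("at")
gripper_to(.036); hold(.2); st("grip master")
E
```

```text
dial c [0.6395 0.0022 0.114 ] red [ 0.0222 -0.0033] angle cw in gauge -0.004852067439791274 18
 12.26 [0.5949 0.0085 0.1893] F [-0.6  0.2  0.4] T [0.02 0.01 0.02] w 0.0748 0.0
at 13.43 [0.5517 0.0153 0.0504] F [ 0.6  1.  -0.1] T [-0.04  0.03 -0.01] w 0.075 0.0
grip master 14.04 [0.5515 0.0153 0.0509] F [-1.1  0.4  5.6] T [-0.04  0.15  0.05] w 0.0384 61.5
```

```bash
python3 - <<'E'
from h import *
z=.050
for x in (-.11,-.14,-.19): move_l(gp(x,0,z+.0003),feed=.06 if x>-.15 else .1); st(x)
move_l(gp(-.19,0,.11),feed=.15); w=cap("wrist")
move_ptp([.52,.29,.11],down(np.pi)); hold(.2)
o=st("above")
move_l([.52,.29,.05],feed=.12); move_l([.52,.29,.0395],feed=.04); st("low")
for zz in (.0388,.038,.0375,.037):
    if st()["force"][2]>8: break
    move_l([.52,.29,zz],feed=.03)
st("placed")
gripper_to(.055); move_l([.52,.29,.12],feed=.2)
move_ptp([.47,.25,.22],down(np.pi)); hold(.3); b=cap("wrist"); st()
cv2.imwrite("pics/b2.png",cv2.resize(b["bgr"],(800,600),interpolation=cv2.INTER_CUBIC))
import pickle;pickle.dump(b,open("v2.pkl","wb"))
E
```

```text
-0.11 14.54 [0.53   0.0186 0.0508] F [ 0.2 -0.   6.4] T [-0.04 -0.05 -0.05] w 0.0385 61.6
-0.14 15.19 [0.499  0.0234 0.0503] F [0.5 0.8 7. ] T [-0.03 -0.24  0.01] w 0.0388 61.7
-0.19 15.84 [0.4482 0.0312 0.0497] F [-3.7  0.5  2.6] T [0.08 0.17 0.06] w 0.0382 61.4
above 17.68 [0.5201 0.2884 0.1101] F [ 0.4  0.1 -3.8] T [0.02 0.16 0.04] w 0.0382 60.8
low 18.74 [0.5199 0.29   0.0395] F [ 1.2 -0.1 -3.4] T [-0.    0.13 -0.01] w 0.0385 61.0
 18.74 [0.5199 0.29   0.0395] F [ 1.2 -0.1 -3.4] T [-0.    0.13 -0.01] w 0.0385 61.0
 18.99 [0.5201 0.2901 0.039 ] F [-1.   0.5 -1.7] T [0.01 0.08 0.  ] w 0.0385 61.0
 19.24 [0.5201 0.2901 0.0389] F [-2.7 -0.5  4.8] T [-0.15  0.36 -0.03] w 0.038 61.8
 19.49 [0.5201 0.2901 0.0389] F [-3.6 -1.5  8. ] T [-0.2   0.51 -0.08] w 0.0385 62.3
placed 19.49 [0.5201 0.2901 0.0389] F [-3.6 -1.5  8. ] T [-0.2   0.51 -0.08] w 0.0385 62.3
 21.25 [0.4699 0.2501 0.2187] F [ 0.3  0.7 -0.6] T [-0.03  0.03  0.01] w 0.0546 0.0
```

View pics/b2.png

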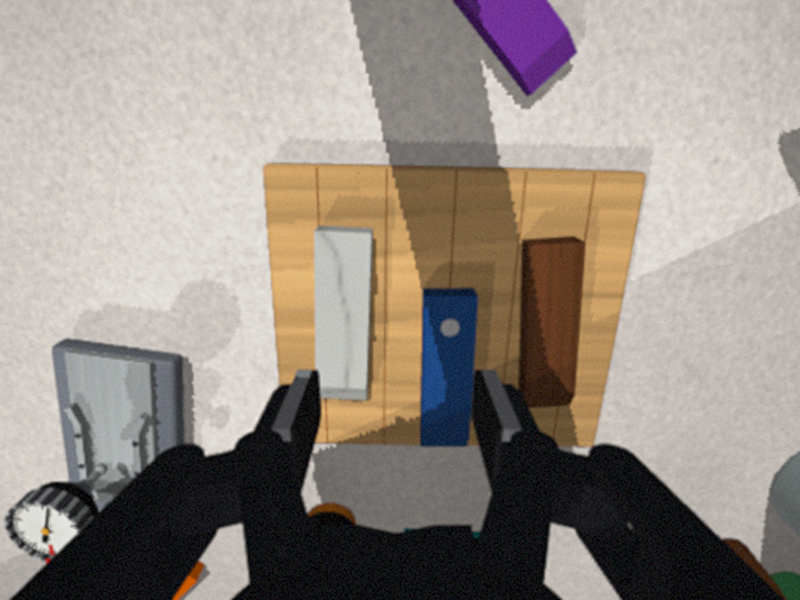

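Master lies flat at the board's middle (450,370), sample at (344,310), walnut untouched at (552,320). Now grip the quartz sample near its square end.

```bash
python3 - <<'E'
from h import *
import pickle
b=pickle.load(open("v2.pkl","rb"));print(ray(b,np.array([[316,230],[372,231],[368,390],[319,388]])*.64,.039).round(4).tolist())
c=np.array([.513,.2094]);ya=-.046;p=c-.05*np.array([np.cos(ya),np.sin(ya)])
move_ptp([*p,.09],down(np.pi+ya)); move_l([*p,.038],feed=.1); st("at")
gripper_to(.036); hold(.2); st("grip")
move_l([*p,.12],feed=.15); st("lift")
move_ptp(gp(-.2,0,.11),down(YG)); move_l(gp(-.2,0,.056),feed=.1); hold(.2); st("above table")
w=cap("wrist"); cv2.imwrite("pics/g1.png",cv2.resize(w["bgr"],(800,600),interpolation=cv2.INTER_CUBIC)); pickle.dump(w,open("v3.pkl","wb"))
E
```

```text
[[0.4429, 0.1934, 0.039], [0.4436, 0.2326, 0.039], [0.5707, 0.2272, 0.039], [0.569, 0.1884, 0.039]]
at 22.52 [0.464  0.2122 0.0388] F [-0.1  0.7 -0.2] T [-0.02 -0.02 -0.01] w 0.055 0.0
grip 23.0 [0.4642 0.2121 0.0394] F [0.  0.9 5.6] T [ 0.01  0.07 -0.02] w 0.0385 62.0
lift 23.7 [0.4621 0.2114 0.1193] F [ 0.5 -0.8 -2.5] T [-0.01  0.15  0.  ] w 0.0386 61.1
above table 25.34 [0.442  0.0323 0.0567] F [-0.1 -0.7 -1.3] T [ 0.02  0.12 -0.03] w 0.0387 61.0
```

View pics/g1.png

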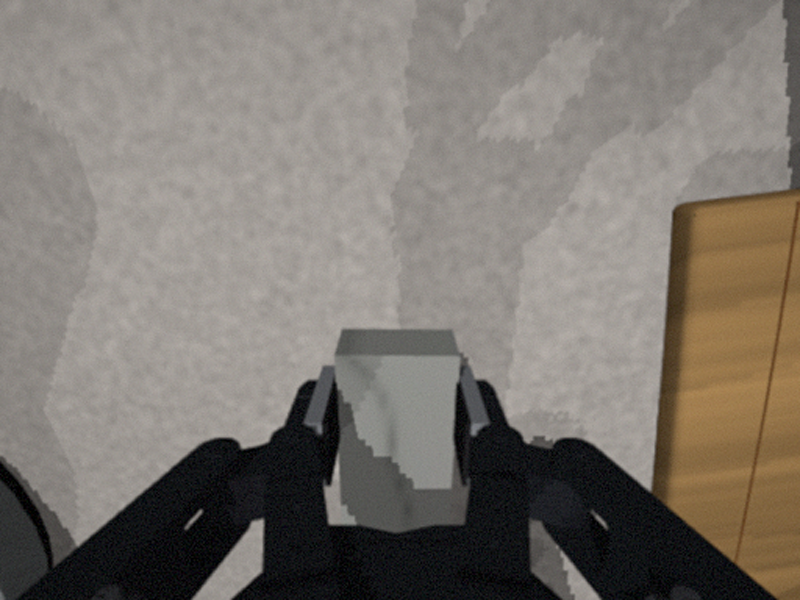

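Sample is held straight, rear end at (398,340). Lower onto the table and slide in, watching forces.

```bash
cat >> h.py <<'E'
def gf():
    o=get_obs();f=o["force"];p=o["ee_pos"][:2]-G
    print(round(o["clock"],2),"x",round(p@gx*1e3,2),"y",round(p@gy*1e3,2),"z",round(o["ee_pos"][2]*1e3,2),"Fx",round(f[:2]@gx,2),"Fy",round(f[:2]@gy,2),"Fz",round(f[2],2),"T",o["wrist_torque"].round(2));return f[:2]@gx,f[:2]@gy,f[2]
E
python3 - <<'E'
from h import *
z=.053
gf()
while True:
    move_l(gp(-.2,0,z),feed=.04); f=gf()
    if f[2]>2 or z<.0485: break
    z-=.0006
for x in (-.18,-.165,-.15,-.14,-.132,-.126):
    move_l(gp(x,0,z),feed=.05); f=gf()
    if abs(f[1])>12 or f[0]<-10: print("STOP");break
open("z.txt","w").write(str(z))
E
```

```text
25.39 x -199.5 y 0.07 z 56.59 Fx 0.46 Fy -0.46 Fz -2.79 T [0.03 0.1  0.01]
25.64 x -200.15 y -0.08 z 52.93 Fx -0.1 Fy 0.01 Fz -2.69 T [0.   0.08 0.05]
25.89 x -200.01 y -0.02 z 52.38 Fx 0.33 Fy 0.09 Fz -2.71 T [0.08 0.1  0.02]
26.14 x -199.91 y -0.0 z 51.82 Fx 0.02 Fy 0.49 Fz -2.37 T [-0.01  0.05  0.01]
26.39 x -199.91 y 0.01 z 51.29 Fx 0.24 Fy -0.61 Fz -0.39 T [ 0.02  0.   -0.04]
26.64 x -199.96 y -0.01 z 50.72 Fx -0.93 Fy -0.61 Fz 1.16 T [-0.02 -0.06  0.03]
26.89 x -200.06 y 0.02 z 50.1 Fx -1.15 Fy -0.5 Fz 2.13 T [-0.07 -0.06 -0.  ]
27.44 x -178.78 y 0.06 z 50.24 Fx -0.04 Fy -0.7 Fz 2.31 T [ 0.   -0.27  0.  ]
27.89 x -165.24 y -0.03 z 49.99 Fx -3.35 Fy -0.08 Fz 4.3 T [ 0.03  0.08 -0.02]
28.34 x -150.95 y -0.01 z 50.04 Fx -4.58 Fy -0.93 Fz 6.46 T [0.05 0.34 0.05]
28.69 x -142.56 y -0.01 z 50.15 Fx -7.7 Fy -0.68 Fz 10.98 T [ 0.13  0.71 -0.01]
29.0 x -134.66 y -0.02 z 50.08 Fx -6.52 Fy -0.15 Fz 10.46 T [ 0.19  0.77 -0.  ]
29.27 x -130.3 y -0.01 z 50.2 Fx -9.65 Fy 0.14 Fz 15.28 T [ 0.18  1.29 -0.  ]
```

```bash
python3 - <<'E'
from h import *
o=get_obs();x=(o["ee_pos"][:2]-G)@gx
move_l(gp(x,0,.0508),feed=.03); gf()
gripper_to(.05); hold(.2); gf()
move_l(gp(x,0,.0508),feed=.03); gripper_to(.036); hold(.2); gf()
for x in (-.122,-.117,-.112,-.107,-.102,-.099):
    move_l(gp(x,0,.0510),feed=.025); f=gf()
    if abs(f[1])>12 or f[0]<-9: print("STOP");break
E
```

```text
29.57 x -131.43 y 0.01 z 50.46 Fx -4.23 Fy -0.04 Fz 3.67 T [0.14 0.6  0.  ]
30.04 x -130.0 y -0.01 z 50.76 Fx 0.6 Fy 0.81 Fz 0.11 T [-0.05  0.02  0.02]
30.73 x -130.3 y -0.0 z 51.0 Fx -1.74 Fy -0.08 Fz 4.7 T [-0.02  0.1   0.01]
31.22 x -124.94 y 0.04 z 51.07 Fx -6.8 Fy -0.24 Fz 9.9 T [ 0.09  0.86 -0.02]
31.57 x -119.99 y 0.04 z 51.12 Fx -7.32 Fy -0.05 Fz 9.19 T [0.17 0.95 0.02]
31.92 x -114.86 y 0.06 z 51.13 Fx -6.31 Fy -0.41 Fz 9.73 T [0.1  0.97 0.02]
32.27 x -111.89 y 0.07 z 51.13 Fx -11.08 Fy -0.51 Fz 13.39 T [ 0.25  1.4  -0.01]
STOP
```

```bash
python3 - <<'E'
from h import *
z=.0510;x=-.107
for i in range(4):
    z+=.0004; move_l(gp(x,0,z),feed=.03); f=gf()
    if f[2]<5: break
while x<-.0975:
    x+=.003
    move_l(gp(x,0,z),feed=.025); f=gf()
    if abs(f[1])>12 or f[0]<-12: print("STOP");break
    z+=np.clip((f[2]-4)*.00008,-.0004,.0004)
print(x,z)
E
```

```text
32.52 x -111.77 y 0.07 z 51.16 Fx -8.92 Fy 0.16 Fz 9.98 T [0.23 1.23 0.01]
32.77 x -111.59 y 0.06 z 51.18 Fx -7.23 Fy 0.32 Fz 7.18 T [ 0.2   1.09 -0.01]
33.02 x -111.23 y 0.03 z 51.2 Fx -6.48 Fy 0.19 Fz 4.07 T [0.23 0.86 0.03]
33.28 x -109.14 y 0.03 z 51.18 Fx -8.6 Fy 0.42 Fz 4.47 T [ 0.2   1.1  -0.02]
33.55 x -106.44 y 0.02 z 51.19 Fx -9.45 Fy 0.31 Fz 5.78 T [ 0.23  1.12 -0.04]
33.82 x -102.11 y 0.01 z 51.18 Fx -5.99 Fy 0.48 Fz 2.35 T [0.14 0.67 0.01]
34.08 x -98.52 y 0.0 z 51.16 Fx -5.74 Fy 0.64 Fz 2.4 T [0.07 0.69 0.01]
-0.09499999999999999 0.05211992388873849
```

```bash
python3 - <<'E'
from h import *
z=.0521;x=-.095;n=0
while x<-.074:
    x+=.001
    move_l(gp(x,0,z),feed=.015); f=gf(); 
    if abs(f[1])>12 or f[0]<-11.5: print("STOP");break
    z+=np.clip((f[2]-3)*.00008,-.0003,.0003)
hold(.3);gf();print(x,z)
E
```

```text
34.33 x -98.31 y 0.03 z 51.2 Fx -6.68 Fy 0.3 Fz 5.24 T [0.13 0.98 0.06]
34.58 x -96.01 y 0.0 z 51.23 Fx -4.7 Fy -0.6 Fz 1.27 T [0.13 0.61 0.02]
34.83 x -94.74 y 0.01 z 51.18 Fx -5.02 Fy -0.94 Fz 1.5 T [0.17 0.67 0.04]
35.08 x -94.23 y 0.0 z 51.21 Fx -6.79 Fy -0.16 Fz 3.45 T [ 0.15  0.86 -0.03]
35.33 x -92.68 y -0.01 z 51.2 Fx -4.92 Fy -0.11 Fz 1.59 T [0.17 0.68 0.05]
35.58 x -92.37 y 0.01 z 51.2 Fx -6.67 Fy 0.02 Fz 3.77 T [0.11 0.9  0.01]
35.83 x -90.79 y 0.02 z 51.2 Fx -5.48 Fy 0.62 Fz 2.7 T [0.11 0.7  0.05]
36.08 x -90.12 y 0.01 z 51.21 Fx -6.8 Fy -0.86 Fz 3.17 T [ 0.14  0.82 -0.02]
36.33 x -88.97 y -0.0 z 51.2 Fx -5.37 Fy -0.39 Fz 3.94 T [0.18 0.73 0.05]
36.58 x -87.6 y 0.01 z 51.18 Fx -5.42 Fy 0.22 Fz 1.19 T [0.17 0.7  0.02]
36.83 x -87.47 y -0.02 z 51.19 Fx -6.83 Fy -0.4 Fz 3.89 T [0.18 0.93 0.02]
37.08 x -85.82 y 0.02 z 51.21 Fx -6.55 Fy 1.09 Fz 1.62 T [ 0.07  0.73 -0.01]
37.33 x -85.7 y 0.03 z 51.19 Fx -7.47 Fy 0.96 Fz 5.09 T [ 0.21  1.01 -0.05]
37.58 x -85.64 y -0.0 z 51.22 Fx -9.05 Fy -0.79 Fz 5.76 T [0.29 1.19 0.02]
37.83 x -85.65 y 0.01 z 51.17 Fx -10.21 Fy -0.03 Fz 5.93 T [ 0.26  1.35 -0.02]
38.08 x -85.6 y -0.01 z 51.18 Fx -12.49 Fy -1.17 Fz 6.38 T [0.26 1.56 0.03]
STOP
38.38 x -85.59 y 0.03 z 51.18 Fx -11.58 Fy -0.84 Fz 5.79 T [0.29 1.51 0.07]
-0.07899999999999999 0.05250735236149996
```

Firm stall at nose ≈ +34 mm with ~5 N above sliding friction: home. Ease off, release, retreat, look.

```bash
python3 - <<'E'
from h import *
move_l(gp(-.079,0,.0520),feed=.03); gf()
move_l(gp(-.0825,0,.0518),feed=.03); gf(); move_l(gp(-.0852,0,.0515),feed=.03); gf()
gripper_to(.055); gf()
move_l(gp(-.0856,0,.09),feed=.06); move_l(gp(-.1,0,.13),feed=.15)
move_ptp(gp(-.07,0.02,.20),down(YG)); hold(.3); st(); dial(); w=cap("wrist"); t=cap("top")
a=cv2.resize(w["bgr"][100:330,110:400],(800,600),interpolation=cv2.INTER_CUBIC)
cv2.imwrite("pics/f1.png",a); cv2.imwrite("pics/f_top.png",t["bgr"])
E
```

```text
38.63 x -85.6 y 0.0 z 51.15 Fx -12.67 Fy -0.6 Fz 9.8 T [0.3  1.65 0.01]
38.9 x -85.67 y -0.0 z 51.2 Fx -6.67 Fy -0.83 Fz 4.93 T [0.17 0.97 0.05]
39.15 x -85.76 y 0.01 z 51.22 Fx -2.3 Fy 1.59 Fz 1.41 T [0.06 0.54 0.03]
39.46 x -84.16 y 0.01 z 51.66 Fx 1.15 Fy 0.08 Fz -0.04 T [-0.03  0.01 -0.  ]
 41.39 [0.5718 0.0321 0.1985] F [ 0.1 -0.3  0.7] T [ 0.02  0.02 -0.01] w 0.0549 0.0
dial c [ 0.6374 -0.0052  0.114 ] red [0.0257 0.0037] angle cw in gauge -0.2977162691059677 38
```

View pics/f1.png

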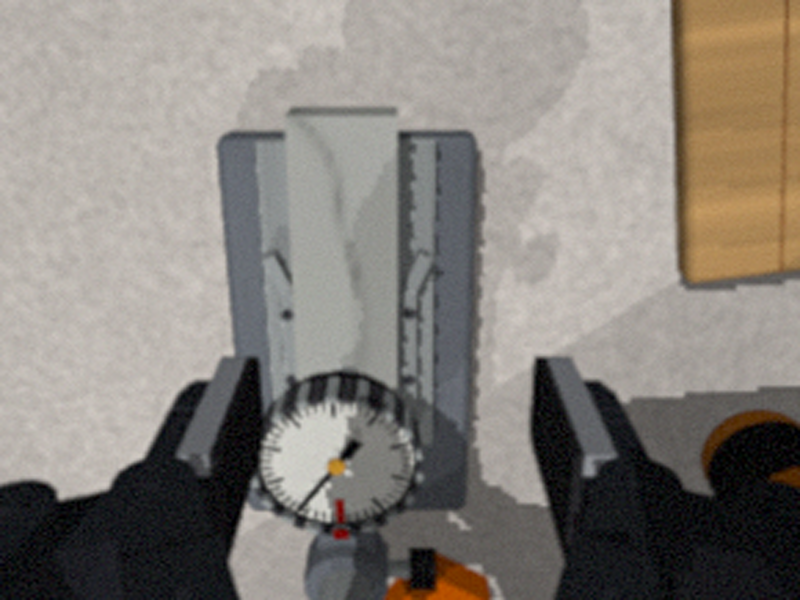

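The picture shows the sample straight between the guides, its rear end at (343,112). The needle stands at about +0.6 rad, (303,508), and the red mark is still on the gauge axis at (340,520). Handing in.

```bash
python3 -c "
from bench import *
print(finish_job())"
```

```text
the job is handed in; nothing more can be done
None
```

I handed the job in after about 42 s, verdict not reported: the zero mark is at the needle, the master lies flat on the board, and the quartz sample is seated on the back stop (about 5 N over sliding friction) and released, with the needle reading about +0.6 rad.

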